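# Load the matchbox dispenser in order

### The arm

A 6-joint arm with a two-finger parallel gripper is mounted at the origin on a cart in front of the work surface, level with it; the furniture and walls round the work are solid. World frame = base frame: x ahead of the robot, y to its left, z up, the work surface at z = 0. Lengths are in m, angles in rad, forces in N, time in s.
With the tool pointing down it reaches from about 0.375 to 0.975 m from the base axis. Payload 3.8 kg.
Tool frame: the origin (TCP) lies at the very end of the fingers, on their centre line; the grasp point (between the pads) lies 19 mm behind it; z points along the fingers, y is the direction in which the jaws open and shut (so a half turn about z gives the same grasp; the last joint's range is limited). The gripper opens to 85 mm and grips with 20 to 120 N. Pads are 22 mm wide; open, the fingers measure 114 mm over their backs; the gripper's body (76 mm by 85 mm) begins 54 mm behind the grasp point. The pads swing forward as they close: fully open they stand 13 mm farther back than shut.
Start: joints at [1.227, 0.264, 1.604, -0, 1.274, -0.037], TCP at [0.204, 0.643, 0.231] pointing down, gripper open.
Joint ranges: [-2.63, 2.63], [-0.94, 2.18], [0.31, 2.57], [-1.31, 4.45], [0, 2.66], [-2.55, 2.55]. Speed limits (rad/s): [2.57, 2.57, 3.14, 3.14, 3.14, 3.14].

### API

Orientations are given as a rotation vector (axis times angle).
In Python, from workcell import status, read_camera, camera_info, order gives the robot as it stands.
- The arm moves only by the tool move_arm, never from a script. Its argument "deltas" is a list of rows, each a list of 3 entries, a list of its own where there are three numbers: the turn, a rotation vector about the world's x, y, z as a fraction of full scale, then the shift along the world's x, y, z as a fraction of full scale, then the closure, from -1 (fully open) to 1 (shut), so that 0 is half open. A call has 1 to 20 rows; each row is the pose to reach, as a shift and turn from the pose commanded when the call began; what a row does not reach only later rows make up. Full scale, the value 1, is 0.1 m for a shift and pi/2 rad for a turn. A row lasts 1/8 s, in which the tool goes at most 62.5 mm and 10.7 degrees, less where a joint would pass 70% of its speed; a pose out of reach is approached as far as the arm can. A call with a number of a shift or a turn outside -1 to 1 is refused whole. A call with a gripper value outside its range is refused whole. The fingers move at their own pace and stop on an object; "grip_force" is the grip in N (left out, the last holds). Time passes only in rows, so rows that repeat a pose let the fingers close. It gives the time, the measured TCP pose, the force and the opening at its end, in the units of the state.
- status.read_state(): the state, without advancing time (a new reading comes with each control period).
- read_camera(name): name is "side" or "top"; returns (picture, depth): 400x640x3 uint8, red, green, blue; 400x640 float32, m along the optical axis (not along the pixel's ray), 0 where there is no reading.
- camera_info(name): a dict with "K" (3x3 intrinsics, pixels), "R" (3x3) and "t" (3): a world point X has camera coordinates R X + t. Camera axes: x right, y down, z forward; pixel columns grow to the right and rows downward; lengths in m; the calibration is good to about 2 mm. A picture is of the moment at which its call begins. camera_info takes no time and is no camera call.
- order.finish_job(): hands the job in, once; it reports no verdict.
The state is a dict: "time": time; "q": joint angles; "joint_vel": joint speeds; "joint_torque": joint torques, N m; "tool_pos": TCP position; "tcp_rot": TCP orientation; "wrist_force": force on the tool from outside, world axes, zero at the start; "torque": the same for the moment, N m; "width": opening from 0.0 (shut) to 1.0 (fully open).
Only numpy, scipy, OpenCV 4.12 (cv2) and the standard library are available. Lean on these libraries where they do the work, as an engineer would, in place of code of your own. Each camera call takes 0.05 s, during which the arm holds its last target. There are 200 camera calls.

### The job

Load both matchboxes, lying flat, into the open top of the wooden matchbox dispenser so that gravity feeds them down for use in the right order: first the matchbox that lies on the green book, so that it lies at the bottom and will be taken out first, then the matchbox that lies on the bare worktop, on top of it.

Things in the scene. Friction and masses are not known exactly. Their poses are not given: they have to be found in the camera images.
- box_first: Household matchbox lying flat on the green book; 110 mm long (its x), 57 mm wide (its y), 20 mm thick (its z, up), about 60 g, closed and rigid. Looks like the other one. Origin: centre of its underside, 15 mm above the worktop at the start. Grasp it across its 57 mm width. It goes in first. Released level in the dispenser at the rim, it falls flat to the floor.
- box_second: Identical matchbox, 110 x 57 x 20 mm, same axes and origin (centre of its underside), lying flat on the bare worktop. It goes in second, either way round, and comes to lie on the first.
- dispenser: Low upright open-topped well, dark wood with brass corner strips, fixed. Origin: centre of its underside, z up, x to its back. Inside 130 mm (y) x 78 mm (x), floor at z = 8 mm, rim at 68 mm; outside 146 x 94 mm. Boxes lie with their length along y. Front and back walls have a 66 mm wide finger gap in the middle, from the rim to the floor; at the front a 6 mm lip and, below z = 36 mm, a take-out slot.
- book: Small dark green closed book, 76 mm (x) by 116 mm (y), 15 mm thick, lying flat, fixed to the worktop; the first matchbox lies on it, long side along the book's y. Origin: centre of its underside.
Not all that is in view belongs to the job. What is shaped like the box_second but turquoise or white is not meant.

How it is judged:
On the way, in this order (a step that is already met when the one before it is completed fails the run):
1. the matchbox from the book lies flat on the dispenser's floor, before the other one is in (x of box_first in the frame of dispenser between -0.02 and 0.02 m and y of box_first in the frame of dispenser between -0.02 and 0.02 m and z of box_first in the frame of dispenser between 0.003 and 0.014 m and angle between box_first's own z axis and vertical below 0.17 rad and linear speed of box_first below 0.03 m/s and horizontal distance between box_second and dispenser above 0.03 m), for 0.2 s.
2. the second matchbox lies flat on top of it in the dispenser (x of box_first in the frame of dispenser between -0.02 and 0.02 m and y of box_first in the frame of dispenser between -0.02 and 0.02 m and z of box_first in the frame of dispenser between 0.003 and 0.014 m and angle between each of box_first, box_second's own z axis and vertical below 0.17 rad and linear speed of each of box_first, box_second below 0.03 m/s and x of box_second in the frame of dispenser between -0.02 and 0.02 m and y of box_second in the frame of dispenser between -0.02 and 0.02 m and z of box_second in the frame of dispenser between 0.022 and 0.036 m), for 0.2 s.
At the end, for the whole second after the job is handed in: Both matchboxes lie flat (within about 10 degrees) inside the dispenser, centred within 20 mm, at rest: the one from the book on the floor (underside 3 to 14 mm above the dispenser's underside), the other on top of it (underside 22 to 36 mm) (all of step 2); the robot touches nothing.
It also fails if it takes over 61 s, if anything falls off the work surface, if the arm or the gripper's body presses on something with over 40 N, if the wrist force passes 120 N, or if a joint passes its speed limit or range.

## Working session

There is one attempt and no reset: what is moved stays moved. The work goes in short steps, Python scripts to look and compute and a tool call to move; the robot and the scene stay as the last step left them, time stands still between calls to the robot, and variables do not carry over. Pictures are saved under pics/ and viewed, about 8 in all and at most 12, crops included, and the job is handed in when it is done.

Besides the shell and the picture viewer there is one more tool, called after "Call:" as a command line: name --argument value ..., lists and objects as JSON in quotes. move_arm: Moves the arm, as the interface text tells. Its arguments: {"type":"object","properties":{"deltas":{"type":"array","items":{"type":"array"}},"grip_force":{"type":"number"}},"required":["deltas"]}

```bash
mkdir -p pics; ls
python3 - <<'E'
from workcell import status, read_camera, camera_info
import cv2,numpy as np
np.set_printoptions(precision=4,suppress=True)
print(status.read_state())
for n in("top","side"):
    p,d=read_camera(n); np.savez(f"pics/{n}0.npz",p=p,d=d)
    cv2.imwrite(f"pics/{n}0.png",p[:,:,::-1]); print(n,camera_info(n))
E
```

```text
pics
{'time': 0.0, 'q': array([ 1.2271,  0.2647,  1.6054,  0.    ,  1.2737, -0.0369]), 'joint_vel': array([-0.0003,  0.0005, -0.0009,  0.001 ,  0.0002, -0.0007]), 'joint_torque': array([ -0.0012, -51.5098, -36.7322,  -0.0001,   0.0125,   0.    ]), 'tool_pos': array([0.2036, 0.6428, 0.23  ]), 'tcp_rot': array([-0.4799, -3.1043,  0.0035]), 'wrist_force': array([ 0.2235, -0.573 , -0.0452]), 'torque': array([ 0.0051,  0.0594, -0.0472]), 'width': 0.9981809149639052}
top {'K': array([[491.525 ,   0.    , 321.0689],
       [  0.    , 491.525 , 195.2642],
       [  0.    ,   0.    ,   1.    ]]), 'R': array([[-0.0116, -0.9998,  0.013 ],
       [-0.9907,  0.0097, -0.1355],
       [ 0.1354, -0.0145, -0.9907]]), 't': array([0.0687, 0.4765, 1.4129])}
side {'K': array([[482.4285,   0.    , 320.064 ],
       [  0.    , 482.4285, 206.2346],
       [  0.    ,   0.    ,   1.    ]]), 'R': array([[ 0.9996, -0.028 , -0.0094],
       [-0.0252, -0.6435, -0.765 ],
       [ 0.0153,  0.7649, -0.644 ]]), 't': array([-0.4615,  0.0991,  1.1758])}
```

View pics/top0.png

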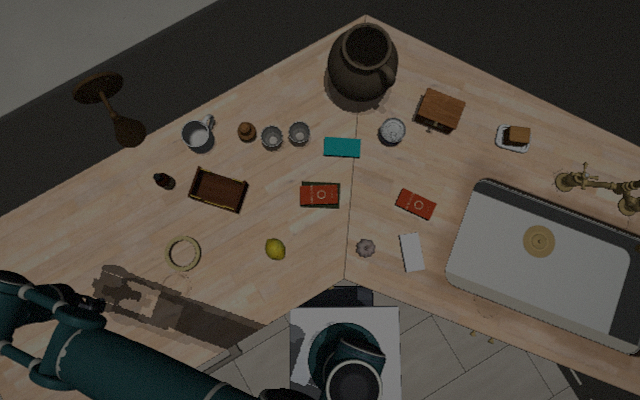

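View pics/side0.png

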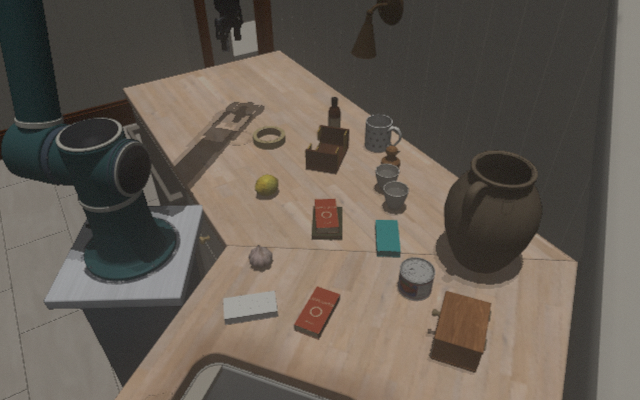

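The top view shows these candidates:
- Red box on the green book at (320,194). This is box_first.
- Red box on bare wood at (416,204). This is box_second.
- Turquoise box at (342,147) and white box at (411,252). These are decoys.
- Dispenser with brass corners at (218,190). The wooden cabinet at (440,110) is not it.

Next I'll measure them and check with one enlarged crop.

```bash
cat > h.py <<'E'
import numpy as np,cv2
from workcell import camera_info
np.set_printoptions(precision=4,suppress=True)
def ray(n,uv,z):
    c=camera_info(n);K,R,t=(np.array(c[k],float) for k in("K","R","t"))
    uv=np.atleast_2d(uv).astype(float)
    d=np.c_[uv,np.ones(len(uv))]@np.linalg.inv(K).T@R; o=-R.T@t
    return o+d*((z-o[2])/d[:,2])[:,None]
def cloud(n,d):
    c=camera_info(n);K,R,t=(np.array(c[k],float) for k in("K","R","t"))
    v,u=np.indices(d.shape); P=np.stack([u,v,np.ones_like(u)],-1)@np.linalg.inv(K).T*d[...,None]
    return (P-t)@R
def red(p):
    h=cv2.cvtColor(p,cv2.COLOR_RGB2HSV)
    return (((h[...,0]<9)|(h[...,0]>172))&(h[...,1]>140)&(h[...,2]>70)).astype(np.uint8)
def rect(P):
    (c,s,a)=cv2.minAreaRect((P[:,:2]*1000).astype(np.float32))
    if s[0]<s[1]: s=s[::-1];a+=90
    return np.array(c)/1000,np.array(s),(a+90)%180-90   # angle of long side from x
E
python3 - <<'E'
from h import *
for n in("top","side"):
    f=np.load(f"pics/{n}0.npz");p,d=f["p"],f["d"]
    X=cloud(n,d)
    m=cv2.morphologyEx(red(p),cv2.MORPH_CLOSE,np.ones((5,5)))
    for c in cv2.findContours(m,0,2)[0]:
        if cv2.contourArea(c)<150: continue
        k=np.zeros_like(m);cv2.drawContours(k,[c],-1,1,-1)
        z=np.median(X[k>0][:,2]); b=cv2.boundingRect(c)
        print(n,"red",b,"z",z)
        for zz in(.02,.035): print("   ",zz,rect(ray(n,c[:,0],zz)))
    # dispenser rim
    u0,u1,v0,v1=(180,260,155,225) if n=="top" else (295,360,115,180)
    S=X[v0:v1,u0:u1].reshape(-1,3); S=S[(S[:,2]>.058)&(S[:,2]<.08)&(d[v0:v1,u0:u1].ravel()>0)]
    print(n,"rim",len(S),rect(S),np.median(S[:,2]))
    if n=="side": print("table z",np.median(X[300:330,330:400][...,2]))
a=cv2.imread("pics/top0.png");cv2.imwrite("pics/c1.png",cv2.resize(a[155:235,180:450],None,fx=2.9,fy=2.9,interpolation=2)*1)
E
```

```text
top red (396, 188, 40, 32) z 0.020699502372867995
    0.02 (array([ 0.4512, -0.2167]), array([107.9012,  53.3752]), 63.73524475097656)
    0.035 (array([ 0.4494, -0.2135]), array([106.7799,  52.8205]), 63.735225677490234)
top red (300, 185, 38, 20) z 0.0344069204501842
    0.02 (array([0.4819, 0.0714]), array([110.4616,  54.5767]), -88.58651387691498)
    0.035 (array([0.4798, 0.0715]), array([109.3137,  54.0095]), -88.58649826049805)
top rim 298 (array([0.4946, 0.363 ]), array([147.7387,  94.6232]), 71.56912231445312) 0.06705362371146373
side red (295, 287, 44, 46) z 0.020040527569717984
    0.02 (array([ 0.4501, -0.2182]), array([107.5508,  51.9003]), 64.2484359741211)
    0.035 (array([ 0.45  , -0.2298]), array([105.5557,  50.9375]), 64.2484359741211)
side red (315, 199, 23, 29) z 0.03396086814307527
    0.02 (array([0.4787, 0.0867]), array([107.8427,  51.788 ]), -88.04432821273804)
    0.035 (array([0.4781, 0.0693]), array([105.8421,  50.8273]), -88.04432547092438)
side rim 322 (array([0.5072, 0.3997]), array([231.3346,  94.6467]), 71.61644744873047) 0.06440024928053383
table z -0.0002168856892404348
```

View pics/c1.png

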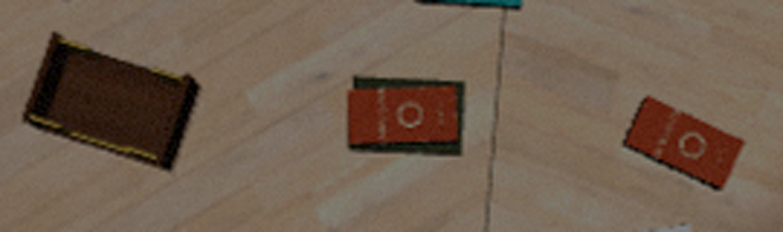

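box_first is on the green book, centre about (0.479, 0.071), with its long side at 91.6°. box_second is on bare wood, about (0.451, -0.217) at 64°. The dispenser is at (0.4946, 0.363), with its long side at 71.6°. The crop confirms all three, so I'm setting off towards box_first.

Call:
move_arm --deltas '[[[0,0,-0.13],[0.46,-0.95,0],-1],[[0,0,-0.13],[0.46,-0.95,0],-1],[[0,0,-0.13],[0.46,-0.95,0],-1]]' --grip_force 40

```text
time: 0.48
tool_pos: [0.2507, 0.5458, 0.2306]
tcp_rot: [0.798, 3.038, -0.003]
wrist_force: [0.3, 0.9, 0.1]
width: 1.004
```

Call:
move_arm --deltas '[[[0,0,-0.13],[0.46,-0.95,0],-1],[[0,0,-0.13],[0.46,-0.95,0],-1],[[0,0,-0.13],[0.46,-0.95,0],-1]]'

```text
time: 0.85
tool_pos: [0.2965, 0.452, 0.2311]
tcp_rot: [1.103, 2.941, -0.001]
wrist_force: [-1.3, 0.7, 0.3]
width: 0.998
```

Call:
move_arm --deltas '[[[0,0,-0.13],[0.46,-0.95,0],-1],[[0,0,-0.13],[0.46,-0.95,0],-1],[[0,0,-0.13],[0.46,-0.95,0],-1]]'

```text
time: 1.23
tool_pos: [0.3425, 0.3579, 0.2313]
tcp_rot: [-1.397, -2.814, -0.0]
wrist_force: [-0.4, 0.8, 0.3]
width: 0.996
```

Call:
move_arm --deltas '[[[0,0,-0.13],[0.46,-0.95,0],-1],[[0,0,-0.13],[0.46,-0.95,0],-1],[[0,0,-0.13],[0.46,-0.95,0],-1]]'

```text
time: 1.6
tool_pos: [0.3887, 0.2635, 0.2315]
tcp_rot: [-1.676, -2.657, -0.001]
wrist_force: [0.4, 0.3, -0.3]
width: 0.997
```

Call:
move_arm --deltas '[[[0,0,-0.13],[0.46,-0.95,0],-1],[[0,0,-0.13],[0.46,-0.95,0],-1],[[0,0,-0.13],[0.46,-0.95,0],-1]]'

```text
time: 1.98
tool_pos: [0.4349, 0.1689, 0.2314]
tcp_rot: [-1.938, -2.472, -0.001]
wrist_force: [-0.1, 0.2, 0.6]
width: 0.998
```

Call:
move_arm --deltas '[[[0,0,-0.13],[0.46,-0.95,-0.7],-1],[[0,0,-0.13],[0.46,-0.95,-0.7],-1],[[0,0,-0.13],[0.46,-0.95,-0.7],-1],[[0,0,-0.13],[0.46,-0.95,-0.7],-1]]'

```text
time: 2.48
tool_pos: [0.48, 0.0754, 0.1612]
tcp_rot: [-2.176, -2.264, -0.001]
wrist_force: [-0.1, -0.1, 0.2]
width: 1.001
```

Call:
move_arm --deltas '[[[0,0,-0.01],[-0.01,-0.05,-0.5],-1],[[0,0,-0.01],[-0.01,-0.05,-0.86],-1],[[0,0,-0.01],[-0.01,-0.05,-0.86],-1],[[0,0,-0.01],[-0.01,-0.05,-0.86],-1]]'

```text
time: 2.98
tool_pos: [0.4804, 0.07, 0.0773]
tcp_rot: [2.192, 2.248, 0.004]
wrist_force: [0.9, 0.2, 0.3]
width: 1.001
```

Run:
```python
from workcell import read_camera
import cv2
p,d=read_camera("side"); q,_=read_camera("top")
a=cv2.resize(p[150:270,250:400],None,fx=2.6,fy=2.6); b=cv2.resize(q[140:260,250:400],None,fx=2.6,fy=2.6)
cv2.imwrite("pics/c2.png",cv2.convertScaleAbs(cv2.hconcat([a,b])[:,:,::-1],alpha=1.6))
```

```text
(no output)
```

View pics/c2.png

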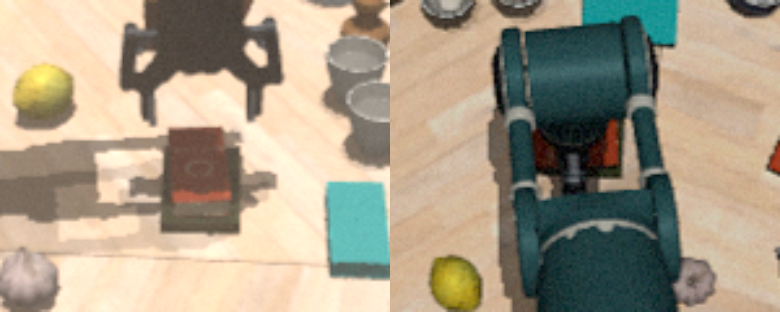

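The side crop shows the open fingers straddling the red box on the book, with clear space on both sides. I'll go down and grip.

Call:
move_arm --deltas '[[[0,0,0],[0,0,-0.35],-1],[[0,0,0],[0,0,-0.6],-1],[[0,0,0],[0,0,-0.6],-1],[[0,0,0],[0,0,-0.6],-1]]'

```text
time: 3.58
tool_pos: [0.4805, 0.0687, 0.017]
tcp_rot: [2.194, 2.246, 0.004]
wrist_force: [0.2, 0.2, -0.1]
width: 1.001
```

Call:
move_arm --deltas '[[[0,0,0],[0,0,0],0],[[0,0,0],[0,0,0],0.4],[[0,0,0],[0,0,0],1],[[0,0,0],[0,0,0],1],[[0,0,0],[0,0,0],1],[[0,0,0],[0,0,0],1],[[0,0,0],[0,0,0],1],[[0,0,0],[0,0,0],1]]'

```text
time: 4.58
tool_pos: [0.4802, 0.0686, 0.0168]
tcp_rot: [2.195, 2.246, 0.003]
wrist_force: [-0.9, 0.7, 6.4]
width: 0.645
```

Call:
move_arm --deltas '[[[0,0,0],[0,0,0.3],1],[[0,0,0],[0,0,0.6],1],[[0,0,0],[0,0,1],1],[[0,0,0],[0,0,1],1],[[0,0,0],[0,0,1],1]]'

```text
time: 5.2
tool_pos: [0.4786, 0.0685, 0.1151]
tcp_rot: [-2.196, -2.247, -0.0]
wrist_force: [-0.4, -0.4, -1.2]
width: 0.645
```

Run:
```python
from workcell import read_camera
from h import *
p,d=read_camera("side")
X=cloud("side",d)
m=red(p); m[:, :230]=0; m[270:]=0
ys,xs=np.nonzero(m); P=X[m>0]; P=P[P[:,2]>.01]
print(len(xs),xs.min(),xs.max(),ys.min(),ys.max(),P.min(0),P.max(0),np.median(P,0))
cv2.imwrite("pics/c3.png",cv2.convertScaleAbs(cv2.resize(p[120:250,250:400],None,fx=4,fy=4)[:,:,::-1],alpha=1.6))
```

```text
22 317 338 193 195 [0.4565 0.0153 0.1304] [0.5052 0.0287 0.1352] [0.468  0.0207 0.1325]
```

View pics/c3.png

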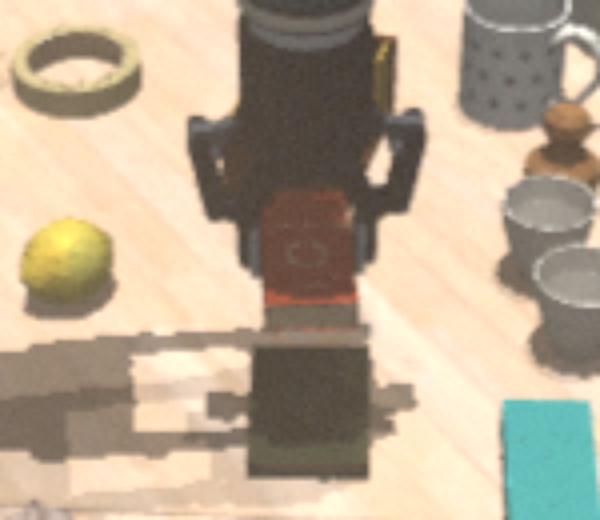

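The grip holds and box_first is level, with the book empty underneath it. I'm carrying it to the dispenser.

Call:
move_arm --deltas '[[[0,0,-0.073],[0.05,0.5,0.1],1],[[0,0,-0.073],[0.05,0.97,0.1],1],[[0,0,-0.073],[0.05,0.97,0.1],1]]'

```text
time: 5.62
tool_pos: [0.4828, 0.1676, 0.1238]
tcp_rot: [-2.316, -2.121, 0.003]
wrist_force: [0.5, 0.2, -0.7]
width: 0.645
```

Call:
move_arm --deltas '[[[0,0,-0.073],[0.05,0.5,0],1],[[0,0,-0.073],[0.05,0.97,0],1],[[0,0,-0.073],[0.05,0.97,0],1]]'

```text
time: 6.0
tool_pos: [0.4881, 0.2637, 0.1238]
tcp_rot: [-2.435, -1.984, 0.003]
wrist_force: [-0.6, 0.4, -0.6]
width: 0.644
```

Call:
move_arm --deltas '[[[0,0,-0.073],[0.05,0.5,0],1],[[0,0,-0.073],[0.05,0.98,0],1],[[0,0,-0.073],[0.05,0.98,-0.2],1],[[0,0,-0.073],[0.05,0.98,-0.2],1],[[0,0,-0.073],[0.05,0.98,-0.2],1]]'

```text
time: 6.62
tool_pos: [0.4934, 0.3583, 0.1043]
tcp_rot: [2.549, 1.836, -0.004]
wrist_force: [0.5, 0.3, -0.3]
width: 0.648
```

Run:
```python
from workcell import read_camera,status
from h import *
p,d=read_camera("side"); q,e=read_camera("top"); s=status.read_state();print(s["tool_pos"],s["tcp_rot"],s["width"])
for n,im,dd in(("side",p,d),("top",q,e)): np.savez(f"pics/{n}1.npz",p=im,d=dd)
X=cloud("side",d)
S=X[100:200,280:380].reshape(-1,3);S=S[(S[:,2]>.06)&(S[:,2]<.073)]
a=cv2.resize(p[70:200,250:400],None,fx=2.6,fy=2.6); b=cv2.resize(q[120:250,150:300],None,fx=2.6,fy=2.6)
cv2.imwrite("pics/c4.png",cv2.convertScaleAbs(cv2.hconcat([a,b])[:,:,::-1],alpha=1.6))
```

```text
[0.4942 0.3592 0.1055] [ 2.5489  1.8361 -0.0002] 0.6467460676362032
```

View pics/c4.png

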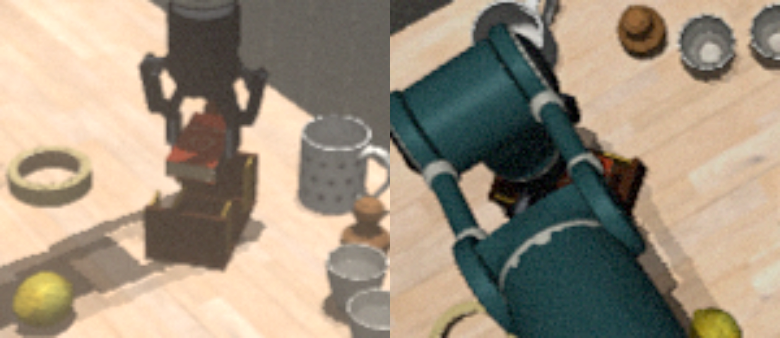

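box_first hangs level over the dispenser and is turned to match it. I'll lower it in two steps, watching the force.

Call:
move_arm --deltas '[[[0,0,0],[0,0.02,-0.2],1],[[0,0,0],[0,0.02,-0.4],1],[[0,0,0],[0,0.02,-0.5],1],[[0,0,0],[0,0.02,-0.5],1]]'

```text
time: 7.22
tool_pos: [0.4925, 0.3616, 0.0532]
tcp_rot: [-2.548, -1.838, 0.006]
wrist_force: [0.2, 0.6, -0.2]
width: 0.643
```

Call:
move_arm --deltas '[[[0,0,0],[0,0,-0.1],1],[[0,0,0],[0,0,-0.2],1],[[0,0,0],[0,0,-0.3],1],[[0,0,0],[0,0,-0.3],1]]'

```text
time: 7.72
tool_pos: [0.4929, 0.3618, 0.0239]
tcp_rot: [-2.548, -1.838, 0.004]
wrist_force: [-1.0, 0.2, -0.4]
width: 0.652
```

Call:
move_arm --deltas '[[[0,0,0],[0,0,0],-0.5],[[0,0,0],[0,0,0],-0.7],[[0,0,0],[0,0,0],-1],[[0,0,0],[0,0,0],-1],[[0,0,0],[0,0,0],-1],[[0,0,0],[0,0,0],-1]]'

```text
time: 8.48
tool_pos: [0.4939, 0.3625, 0.0253]
tcp_rot: [2.548, 1.838, -0.0]
wrist_force: [-0.3, -0.8, -0.2]
width: 1.0
```

Call:
move_arm --deltas '[[[0,0,0],[0,0,0.3],-1],[[0,0,0],[0,0,0.6],-1],[[0,0,0],[0,0,1],-1],[[0,0,0],[0,0,1],-1],[[0,0,0],[0,0,1],-1]]'

```text
time: 9.1
tool_pos: [0.4935, 0.3623, 0.1249]
tcp_rot: [-2.548, -1.838, 0.001]
wrist_force: [0.2, 0.5, 0.2]
width: 1.0
```

Call:
move_arm --deltas '[[[0,0,-0.01],[-0.07,-0.5,0.3],-1],[[0,0,-0.01],[-0.07,-0.97,0.3],-1],[[0,0,-0.01],[-0.07,-0.97,0.3],-1]]'

```text
time: 9.48
tool_pos: [0.4854, 0.2624, 0.1534]
tcp_rot: [-2.565, -1.814, 0.006]
wrist_force: [0.6, 0.4, -0.4]
width: 0.999
```

Call:
move_arm --deltas '[[[0,0,-0.01],[-0.07,-0.5,0],-1],[[0,0,-0.01],[-0.07,-0.97,0],-1],[[0,0,-0.01],[-0.07,-0.97,0],-1]]'

```text
time: 9.85
tool_pos: [0.4787, 0.1666, 0.1535]
tcp_rot: [-2.578, -1.793, 0.005]
wrist_force: [-0.2, 0.2, -0.0]
width: 0.999
```

```bash
cat > chk.py <<'E'
import sys
from workcell import read_camera,status
from h import *
k=sys.argv[1]
s=status.read_state();print(s["tool_pos"],s["tcp_rot"])
p,d=read_camera("side"); q,e=read_camera("top")
for n,im,dd,w in(("side",p,d,(295,360,110,185)),("top",q,e,(180,260,155,225))):
    X=cloud(n,dd);m=np.zeros_like(red(im));u0,u1,v0,v1=w
    h=cv2.cvtColor(im,cv2.COLOR_RGB2HSV); r=(((h[...,0]<8)|(h[...,0]>172))&(h[...,1]>150)&(h[...,2]>35))
    m[v0:v1,u0:u1]=r[v0:v1,u0:u1]
    P=X[m>0];
    if len(P)>20: print(n,len(P),"z 10/50/90",np.percentile(P[:,2],[10,50,90]),"rect",rect(P[abs(P[:,2]-np.median(P[:,2]))<.012]))
a=cv2.resize(p[100:200,270:400],None,fx=3,fy=3); b=cv2.resize(q[140:240,160:290],None,fx=3,fy=3)
cv2.imwrite(f"pics/{k}.png",cv2.convertScaleAbs(cv2.hconcat([a,b])[:,:,::-1],alpha=1.8))
E
python3 chk.py c5
```

```text
[0.4787 0.1666 0.1535] [-2.5784 -1.7932  0.005 ]
side 116 z 10/50/90 [0.0254 0.0277 0.0297] rect (array([0.5025, 0.3883]), array([68.133 , 47.2611]), 71.99437713623047)
top 522 z 10/50/90 [0.0224 0.0281 0.0326] rect (array([0.4966, 0.3646]), array([109.4065,  55.4359]), 71.20375061035156)
```

View pics/c5.png

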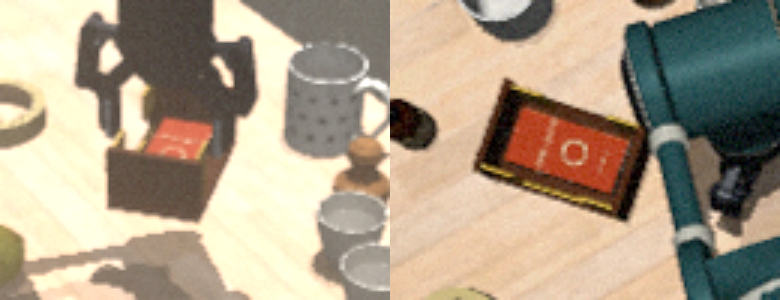

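box_first lies flat on the dispenser floor. Its top is at z = 0.028 m and it is within about 3 mm of the centre. Next is box_second.

Call:
move_arm --deltas '[[[0,0,-0.016],[-0.07,-0.5,0],-1],[[0,0,-0.016],[-0.07,-0.96,0],-1],[[0,0,-0.016],[-0.07,-0.96,0],-1]]'

```text
time: 10.32
tool_pos: [0.4729, 0.0717, 0.1548]
tcp_rot: [-2.6, -1.762, 0.001]
wrist_force: [-0.3, 0.7, 0.3]
width: 1.0
```

Call:
move_arm --deltas '[[[0,0,-0.016],[-0.07,-0.5,0],-1],[[0,0,-0.016],[-0.07,-0.96,0],-1],[[0,0,-0.016],[-0.07,-0.96,0],-1]]'

```text
time: 10.7
tool_pos: [0.4665, -0.024, 0.1551]
tcp_rot: [-2.623, -1.729, -0.0]
wrist_force: [0.3, 0.5, -0.6]
width: 1.004
```

Call:
move_arm --deltas '[[[0,0,-0.016],[-0.07,-0.5,0],-1],[[0,0,-0.016],[-0.07,-0.96,0],-1],[[0,0,-0.016],[-0.07,-0.96,0],-1]]'

```text
time: 11.08
tool_pos: [0.4599, -0.1198, 0.1553]
tcp_rot: [-2.644, -1.697, -0.001]
wrist_force: [-0.7, -0.0, -0.2]
width: 1.003
```

Call:
move_arm --deltas '[[[0,0,-0.016],[-0.07,-0.5,0],-1],[[0,0,-0.016],[-0.07,-0.96,-0.3],-1],[[0,0,-0.016],[-0.07,-0.96,-0.75],-1],[[0,0,-0.016],[-0.07,-0.96,-0.75],-1],[[0,0,-0.016],[-0.07,-0.96,-0.75],-1]]'

```text
time: 11.7
tool_pos: [0.453, -0.2141, 0.081]
tcp_rot: [-2.662, -1.669, -0.001]
wrist_force: [0.8, 0.2, 1.1]
width: 1.001
```

Run:
```python
from workcell import read_camera,status
from h import *
s=status.read_state();print(s["tool_pos"],s["tcp_rot"])
p,d=read_camera("side")
cv2.imwrite("pics/c6.png",cv2.convertScaleAbs(cv2.resize(p[200:350,230:420],None,fx=3,fy=3)[:,:,::-1],alpha=1.6))
```

```text
[ 0.453  -0.2141  0.081 ] [-2.6617 -1.6686 -0.0008]
```

View pics/c6.png

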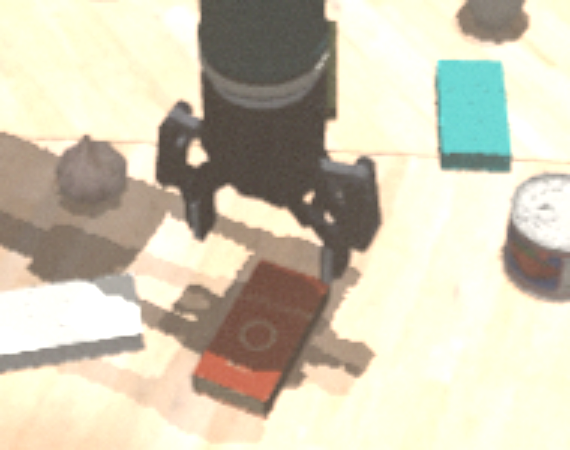

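The fingers straddle box_second, jaws aligned, and the white box is clear to the left. I'll correct by 3 mm, go down and grip.

Call:
move_arm --deltas '[[[0,0,0],[-0.02,-0.03,-0.3],-1],[[0,0,0],[-0.02,-0.03,-0.6],-1],[[0,0,0],[-0.02,-0.03,-0.76],-1],[[0,0,0],[-0.02,-0.03,-0.76],-1]]'

```text
time: 12.25
tool_pos: [0.45, -0.218, 0.0043]
tcp_rot: [-2.662, -1.666, 0.0]
wrist_force: [0.2, 0.5, -1.0]
width: 1.0
```

Call:
move_arm --deltas '[[[0,0,0],[0,0,0],0],[[0,0,0],[0,0,0],0.4],[[0,0,0],[0,0,0],1],[[0,0,0],[0,0,0],1],[[0,0,0],[0,0,0],1],[[0,0,0],[0,0,0],1],[[0,0,0],[0,0,0],1],[[0,0,0],[0,0,0],1]]'

```text
time: 13.25
tool_pos: [0.4513, -0.2192, 0.006]
tcp_rot: [2.661, 1.664, 0.002]
wrist_force: [-0.6, 0.4, 6.8]
width: 0.645
```

Call:
move_arm --deltas '[[[0,0,0],[0,0,0.3],1],[[0,0,0],[0,0,0.6],1],[[0,0,0],[0,0,1],1],[[0,0,0],[0,0,1],1],[[0,0,0],[0,0,1],1]]'

```text
time: 13.88
tool_pos: [0.4494, -0.2183, 0.1039]
tcp_rot: [-2.663, -1.666, 0.0]
wrist_force: [0.5, 0.5, -1.0]
width: 0.642
```

Run:
```python
from workcell import read_camera,status
from h import *
s=status.read_state();print(s["tool_pos"],s["tcp_rot"])
p,d=read_camera("side");X=cloud("side",d)
h=cv2.cvtColor(p,cv2.COLOR_RGB2HSV); r=(((h[...,0]<8)|(h[...,0]>172))&(h[...,1]>140)&(h[...,2]>35))
r[:190]=0; r&=(X[...,2]>.08)&(X[...,2]<.16)
P=X[r]; print(len(P),np.percentile(P[:,2],[5,50,95]),rect(P))
T=s["tool_pos"];a=np.array([np.cos(np.radians(64)),np.sin(np.radians(64))]);L=(P[:,:2]-T[:2])@a;print("along",L.min(),L.max())
cv2.imwrite("pics/c7.png",cv2.convertScaleAbs(cv2.resize(p[180:350,230:420],None,fx=3,fy=3)[:,:,::-1],alpha=1.6))
```

```text
[ 0.4494 -0.2183  0.1039] [-2.6633 -1.6657  0.0003]
97 [0.1159 0.118  0.1202] (array([ 0.429 , -0.2612]), array([52.4349, 13.471 ]), -25.067520141601562)
along -0.05408476295040318 -0.040372281902495616
```

View pics/c7.png

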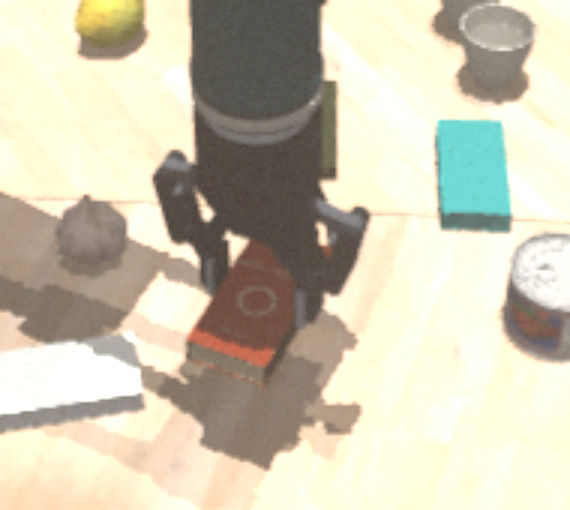

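box_second is held level and centred. I'm carrying it to the dispenser.

Call:
move_arm --deltas '[[[0,0,0.014],[0.07,0.5,0.3],1],[[0,0,0.014],[0.07,0.97,0.3],1],[[0,0,0.014],[0.07,0.97,0.3],1]]'

```text
time: 14.3
tool_pos: [0.4554, -0.1188, 0.1326]
tcp_rot: [-2.639, -1.698, 0.003]
wrist_force: [-0.8, -1.1, -1.3]
width: 0.642
```

Call:
move_arm --deltas '[[[0,0,0.014],[0.07,0.5,0],1],[[0,0,0.014],[0.07,0.97,0],1],[[0,0,0.014],[0.07,0.97,0],1]]'

```text
time: 14.68
tool_pos: [0.4626, -0.0228, 0.1326]
tcp_rot: [-2.621, -1.728, 0.004]
wrist_force: [0.4, -0.1, -0.7]
width: 0.643
```

Call:
move_arm --deltas '[[[0,0,0.014],[0.07,0.5,0],1],[[0,0,0.014],[0.07,0.97,0],1],[[0,0,0.014],[0.07,0.97,0],1]]'

```text
time: 15.05
tool_pos: [0.4705, 0.0733, 0.1332]
tcp_rot: [-2.604, -1.756, 0.003]
wrist_force: [-0.3, -0.3, -1.0]
width: 0.643
```

Call:
move_arm --deltas '[[[0,0,0.014],[0.07,0.5,0],1],[[0,0,0.014],[0.07,0.97,0],1],[[0,0,0.014],[0.07,0.97,0],1]]'

```text
time: 15.42
tool_pos: [0.4781, 0.1698, 0.1335]
tcp_rot: [2.586, 1.784, -0.002]
wrist_force: [-0.9, -0.4, -1.4]
width: 0.649
```

Call:
move_arm --deltas '[[[0,0,0.014],[0.07,0.5,0],1],[[0,0,0.014],[0.07,0.97,0],1],[[0,0,0.014],[0.07,0.97,0],1]]'

```text
time: 15.8
tool_pos: [0.4856, 0.2665, 0.1337]
tcp_rot: [2.566, 1.812, -0.001]
wrist_force: [-0.2, -0.1, -0.5]
width: 0.649
```

Call:
move_arm --deltas '[[[0,0,0.014],[0.08,0.5,0],1],[[0,0,0.014],[0.08,0.97,0],1],[[0,0,0.014],[0.08,0.97,0],1],[[0,0,0.014],[0.08,0.97,0],1],[[0,0,0.014],[0.08,0.97,0],1]]'

```text
time: 16.42
tool_pos: [0.493, 0.3611, 0.1338]
tcp_rot: [2.549, 1.835, -0.002]
wrist_force: [0.0, 0.2, -0.1]
width: 0.646
```

Call:
move_arm --deltas '[[[0,0,0],[0.02,0.02,-0.3],1],[[0,0,0],[0.02,0.02,-0.5],1],[[0,0,0],[0.02,0.02,-0.6],1],[[0,0,0],[0.02,0.02,-0.7],1],[[0,0,0],[0.02,0.02,-0.8],1],[[0,0,0],[0.02,0.02,-0.94],1],[[0,0,0],[0.02,0.02,-0.94],1],[[0,0,0],[0.02,0.02,-0.94],1]]'

```text
time: 17.42
tool_pos: [0.4949, 0.3656, 0.0403]
tcp_rot: [2.548, 1.838, 0.0]
wrist_force: [0.6, 0.6, -0.8]
width: 0.646
```

Call:
move_arm --deltas '[[[0,0,0],[0,0,0],-0.5],[[0,0,0],[0,0,0],-0.7],[[0,0,0],[0,0,0],-1],[[0,0,0],[0,0,0],-1],[[0,0,0],[0,0,0],-1],[[0,0,0],[0,0,0],-1]]'

```text
time: 18.18
tool_pos: [0.4948, 0.3655, 0.0403]
tcp_rot: [-2.548, -1.838, 0.0]
wrist_force: [0.3, -0.5, 0.3]
width: 1.002
```

Call:
move_arm --deltas '[[[0,0,0],[0,0,0.3],-1],[[0,0,0],[0,0,0.6],-1],[[0,0,0],[0,0,1],-1],[[0,0,0],[0,0,1],-1],[[0,0,0],[0,0,1],-1]]'

```text
time: 18.8
tool_pos: [0.4946, 0.3653, 0.1399]
tcp_rot: [-2.548, -1.838, 0.001]
wrist_force: [-0.2, 1.0, -0.6]
width: 1.0
```

Call:
move_arm --deltas '[[[0,0,-0.01],[-0.07,-0.5,0.1],-1],[[0,0,-0.01],[-0.07,-0.97,0.1],-1],[[0,0,-0.01],[-0.07,-0.97,0.1],-1]]'

```text
time: 19.18
tool_pos: [0.4862, 0.2653, 0.148]
tcp_rot: [-2.565, -1.814, 0.008]
wrist_force: [-0.6, -0.4, -0.1]
width: 1.001
```

Call:
move_arm --deltas '[[[0,0,-0.01],[-0.07,-0.5,0],-1],[[0,0,-0.01],[-0.07,-0.97,0],-1],[[0,0,-0.01],[-0.07,-0.97,0],-1],[[0,0,-0.01],[-0.07,-0.97,0],-1]]'

```text
time: 19.68
tool_pos: [0.4806, 0.1721, 0.1495]
tcp_rot: [-2.576, -1.796, 0.001]
wrist_force: [-0.1, -0.2, -0.3]
width: 0.998
```

```bash
python3 chk.py c8
```

```text
[0.4806 0.1721 0.1495] [-2.576  -1.7965  0.0012]
side 198 z 10/50/90 [0.0465 0.0489 0.0511] rect (array([0.4967, 0.3716]), array([95.5952, 50.7077]), 69.95980072021484)
top 546 z 10/50/90 [0.0448 0.0499 0.0539] rect (array([0.4967, 0.3668]), array([110.5405,  54.3176]), 71.96163177490234)
```

View pics/c8.png

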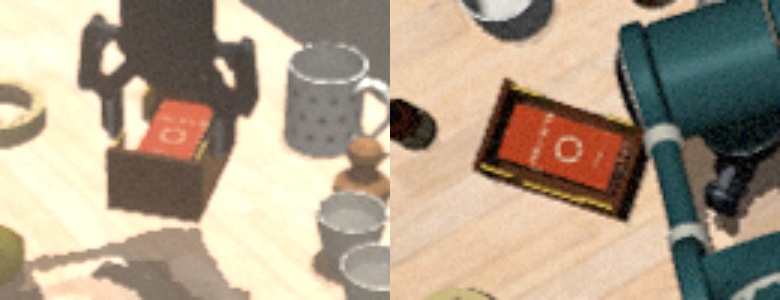

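box_second lies flat on the first, with its top at z ≈ 0.049 m (0.048 expected) and about 4 mm off centre. The gripper is clear, so I'm handing in.

```bash
python3 -c "
from workcell import order
print(order.finish_job())"
```

```text
the job is handed in; nothing more can be done
None
```

Both matchboxes are in the dispenser in the right order, and I handed the job in at about 20 s of the 61 s allowed. No verdict came back.

- **First box (from the green book):** I lowered it into the dispenser and released it. A check before loading the second box showed it flat on the floor, with its top at about 28 mm and within about 3 mm of the centre.
- **Second box (from the bare worktop):** I put it in the same way, on top of the first. The last check showed it flat, with its top at 49–50 mm (48 mm expected) and about 4 mm off centre in the top view.
- **Robot:** the gripper is open and about 20 cm from the dispenser, touching nothing. The highest wrist force in the readings after each move was about 7 N, while gripping.

The two cameras disagreed slightly on the second box's centre, by about 5 mm. The side camera could see only part of the box, so I relied on the top view. No checks failed.

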